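Switch on the jeweller's balance, shut its draught shield and tare the dish

TASK

Get the balance ready for weighing stones in the little dish on its pan: with the fingertips press the green on key, then the yellow unit key, then gently push the clear sliding top of the draught shield fully shut by its black ridge, and last press the wide blue tare key. Press one key at a time, each well down for a moment, do not slam the top, let every key come up again, and do not press the grey print key, disturb the dish or move anything else on the bench.

Things in the scene. Friction and masses are not known exactly. Their poses are not given: they have to be found in the camera images.
- balance: White jeweller's balance, fixed: 285 mm deep, 220 wide. Origin on the bench; x from its front (keys) to its back, y to its left seen from the front, z up. Housing x -0.150 to 0.135; key panel rises from z 0.040 in front to 0.056. Glass draught shield, open on top: x -0.03 to 0.122, y +-0.087, z to 0.162. Keys at x -0.126, z 0.050: green y 0.080, yellow 0.033, grey -0.014, blue -0.072.
- cover (a joint): Clear sliding top of the draught shield, a 4 mm sheet 156 mm long, 160 wide, upper face at z 0.160; it overhangs the back while open. Value in m: 0 fully shut, 0.080 fully open, towards +x of the balance (its back). About 1.5 N of friction; it stays where it is left, with firm stops at both ends. Fully shut: under 0.003; moving it faster than 0.25 m/s is slamming.
- ridge (a point): Centre of the rear, upright push face of the black finger ridge at the front edge of the sliding top. Ridge 80 mm wide along y, 6 mm thick plus a sloping front, 22 mm high above the sheet; this point is 11 mm above the sheet, at z 0.171. The face looks to +x (the balance's back); push it towards the front to shut. Axes as the balance's; moves with the top.
- key_power_top (a point): Centre of the top face of the green on/off key, 26 mm wide (y), 18 mm deep (x); top 7 mm above the panel when up, 3 mm when down. Its z axis is the panel's normal, leaning 8 degrees (0.14 rad) from vertical towards the balance's front. Follows the key.
- key_power (a joint): Spring key: value in m, 0 up, 0.004 fully down; springs back by itself. 1.2 N to start it, 3.6 N at the bottom. It registers when at least 0.003 down for 0.1 s. It moves along the normal of the key panel (8 degrees off vertical).
- key_unit_top (a point): Centre of the top face of the yellow unit key, 26 mm wide (y), 18 mm deep (x); top 7 mm above the panel when up, 3 mm when down. Its z axis is the panel's normal, leaning 8 degrees (0.14 rad) from vertical towards the balance's front. Follows the key.
- key_unit (a joint): Spring key: value in m, 0 up, 0.004 fully down; springs back by itself. 1.2 N to start it, 3.6 N at the bottom. It registers when at least 0.003 down for 0.1 s. It moves along the normal of the key panel (8 degrees off vertical).
- key_print_top (a point): Centre of the top face of the grey print key, 26 mm wide (y), 18 mm deep (x); top 7 mm above the panel when up, 3 mm when down. Its z axis is the panel's normal, leaning 8 degrees (0.14 rad) from vertical towards the balance's front. Follows the key.
- key_print (a joint): Spring key: value in m, 0 up, 0.004 fully down; springs back by itself. 1.2 N to start it, 3.6 N at the bottom. It registers when at least 0.003 down for 0.1 s. It moves along the normal of the key panel (8 degrees off vertical). Not to be pressed.
- key_tare_top (a point): Centre of the top face of the wide blue tare key, 44 mm wide (y), 18 mm deep (x); top 7 mm above the panel when up, 3 mm when down. Its z axis is the panel's normal, leaning 8 degrees (0.14 rad) from vertical towards the balance's front. Follows the key.
- key_tare (a joint): Spring key: value in m, 0 up, 0.004 fully down; springs back by itself. 1.2 N to start it, 3.6 N at the bottom. It registers when at least 0.003 down for 0.1 s. It moves along the normal of the key panel (8 degrees off vertical).
- pan (a point): Centre of the top of the steel weighing pan, 80 mm across, inside the draught shield; fixed to the balance.
- dish: The little copper-coloured weighing dish standing empty on the pan inside the draught shield: bowl 52 mm across the rim, 14 mm high, about 30 g, loose. Origin at the centre of its underside. To be left alone.
- tweezers: Steel tweezers lying flat beside the balance, 128 mm long along x, 8 mm high, loose. Origin on the bench, 9 mm from their middle towards the tips (+x). To be left alone.
- weight: Brass 100 g check weight with a knob, 24 mm across and 43 mm high, standing beside the balance, loose. Origin at the centre of its underside. To be left alone.
- ring: Plain gold-coloured finger ring lying flat beside the balance, 22 mm across, 5 mm high, loose. Origin at the centre of its underside. To be left alone.
- ring_box: Closed blue ring box, 55 x 55 x 43 mm, beside the balance, loose. Origin at the centre of its underside. To be left alone.
- tape: Roll of brown tape lying flat, 96 mm across, 37 mm high, loose. Origin at the centre of its underside. To be left alone.
- hammer: Hammer with wooden handle lying on the bench, 260 mm long along x with the head at +x, loose. Origin below the middle of its length. To be left alone.

How it is judged:
By the outcome, as a careful person would: the job done as asked, in the order asked, and still so for the second after the job is handed in, with the robot touching nothing.
It also fails if it takes over 58 s, if anything falls off the work surface, if the arm or the gripper's body presses on something with over 40 N, if the wrist force passes 120 N, or if a joint passes its speed limit or range.

ROBOT

A 6-joint arm with a two-finger parallel gripper is mounted at the origin on the work surface. World frame = base frame: x ahead of the robot, y to its left, z up, the work surface at z = 0. Lengths are in m, angles in rad, forces in N, time in s.
With the tool pointing down it reaches from about 0.375 to 0.9 m from the base axis. Payload 3.1 kg.
Tool frame: the origin (TCP) lies midway between the tips of the shut fingers; the grasp point (between the pads) lies 19 mm behind it (pinch_z is the distance from the TCP to the grasp point, in m); z points along the fingers, y is the line along which they close (so a half turn about z gives the same grasp; the last joint's range is limited). The gripper opens to 85 mm and grips with 20 to 120 N. Pads are 22 mm wide; open, the fingers measure 114 mm over their backs; the gripper's body (76 mm by 85 mm) begins 54 mm behind the grasp point. The pads swing forward as they close: fully open they stand 13 mm farther back than shut.
Start: joints at [1.143, 0.527, 1.433, -0, 1.181, -0.178], TCP at [0.154, 0.606, 0.231] pointing down, gripper open.
Joint ranges: [-3.08, 3.08], [-0.75, 2.2], [0.22, 2.44], [-1.43, 4.57], [0, 2.65], [-2.85, 2.85]. Speed limits (rad/s): [2.79, 2.79, 3.14, 3.14, 3.14, 3.14].

INTERFACE

Orientations are given as a unit quaternion [x, y, z, w].
In Python, from station import sense, snapshot, camera_params, sign_off, pinch_z gives the robot as it stands. The module is installed in compiled form; this text tells all that it offers.
- The arm moves only by the shell command python3 -m handwheel 'ROWS' [FORCE]. ROWS is JSON, a list that holds one entry, the list of rows, each a list of 7 numbers: the turn, a rotation vector about the tool's x, y, z in degrees, then the shift along the tool's x, y, z in m, then the opening, from 0 (shut) to 1 (fully open). A call has 1 to 20 rows; each row shifts and turns the commanded pose from where the row before left it, along the tool's axes as they then stand; what a row does not reach is not made up. A row lasts 1/8 s, in which the tool goes at most 62.5 mm and 10.7 degrees, less where a joint would pass 70% of its speed; a pose out of reach is approached as far as the arm can. A call with a gripper value outside its range is refused whole. The fingers move at their own pace and stop on an object; FORCE is the grip in N (left out, the last holds). Time passes only in rows, so rows that do not move let the fingers close. It gives the time, the measured TCP pose, the force, the opening and the grip force at its end, in the units of the state.
- sense(): the state, without advancing time (a new reading comes with each control period).
- snapshot(name): name is "side" or "top" or "wrist"; returns the picture (420x560x3 uint8, red, green, blue); there is no depth.
- camera_params(name): a dict with "fx", "fy", "cx", "cy" (pixels), "world_to_cam" (4x4, takes a point from world to camera coordinates); the wrist camera has in their place "mount" (4x4, takes a point from camera to tool coordinates, whose origin is the TCP and whose axes are the flange's). Camera axes: x right, y down, z forward; pixel columns grow to the right and rows downward; lengths in m; the calibration is good to about 2 mm. A picture is of the moment at which its call begins: read the wrist's pose just before it. camera_params takes no time and is no camera call.
- sign_off(): hands the job in; it is judged then, once.
The state is a dict: "t": time; "q": joint angles; "qd": joint speeds; "tau": joint torques, N m; "tcp_pos": TCP position; "tool_rot": TCP orientation; "force": force on the tool from outside, world axes, zero at the start; "ft_torque": the same for the moment, N m; "finger_gap": opening from 0.0 (shut) to 1.0 (fully open); "gripper_force": force on a finger pad.
Only numpy, scipy, OpenCV 4.12 (cv2) and the standard library are available. Lean on these libraries where they do the work, as an engineer would, in place of code of your own. Each camera call takes 0.05 s, during which the arm holds its last target. There are 200 camera calls.

## Working session

There is one attempt and no reset: what is moved stays moved. The work goes in short steps, Python scripts to look and compute and a shell command to move; the robot and the scene stay as the last step left them, time stands still between calls to the robot, and variables do not carry over. Pictures are saved under pics/ and viewed, at most 10 in all, crops included, and the job is handed in when it is done.

```bash
mkdir -p pics; python3 - <<'E'
from station import *
import cv2,numpy as np
s=sense();print({k:np.round(v,3) for k,v in s.items()},pinch_z)
for n in("top","side"):
    im=snapshot(n);cv2.imwrite(f"pics/{n}0.png",im[:,:,::-1])
    p=camera_params(n);print(n,p["fx"],p["fy"],p["cx"],p["cy"],np.round(p["world_to_cam"],3).tolist())
E
```

```text
{'t': np.float64(0.0), 'q': array([ 1.143,  0.528,  1.434, -0.   ,  1.181, -0.179]), 'qd': array([-0.,  0., -0., -0., -0., -0.]), 'tau': array([-1.0000e-03, -4.4235e+01, -1.7802e+01, -0.0000e+00,  8.0000e-03,
       -0.0000e+00]), 'tcp_pos': array([0.154, 0.605, 0.23 ]), 'tool_rot': array([ 0.125,  0.992, -0.001, -0.   ]), 'force': array([-0.309,  1.29 ,  0.738]), 'ft_torque': array([0.06 , 0.047, 0.017]), 'gripper_force': np.float64(0.0), 'finger_gap': np.float64(1.001)} 0.0187
top 379.38095553735553 379.38095553735553 278.537539089856 203.67795518216704 [[0.025, -1.0, 0.004, -0.001], [-0.985, -0.026, -0.17, 0.588], [0.17, 0.0, -0.985, 1.139], [0.0, 0.0, 0.0, 1.0]]
side 486.3201956494634 486.3201956494634 282.61345549230936 212.26953126094872 [[0.934, -0.357, -0.013, -0.509], [-0.258, -0.65, -0.715, 0.221], [0.247, 0.671, -0.699, 1.19], [0.0, 0.0, 0.0, 1.0]]
```

View pics/top0.png

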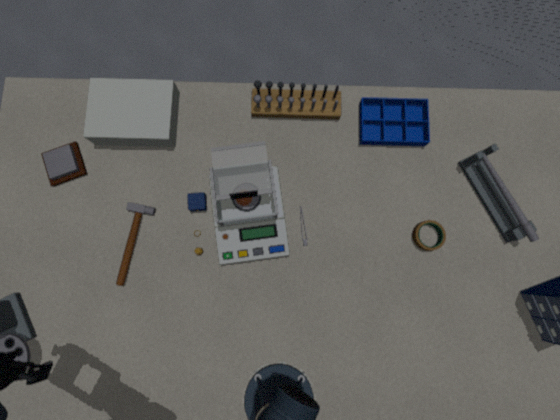

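View pics/side0.png

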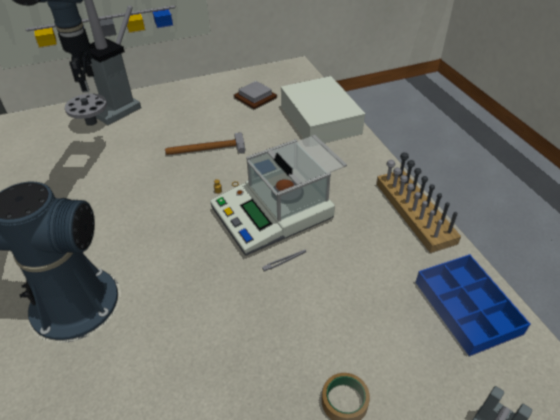

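The top view shows the balance ahead of the robot: green key (228,255), yellow (243,253), grey (258,251), blue (276,249), and the dark ridge at about (244,194). In the side view the keys run from (221,201) to (246,236), with the ridge at about (284,163).

```bash
cat > h.py <<'E'
import numpy as np,cv2
from station import *
def load(n): return cv2.imread(f"pics/{n}.png")
def blob(im,lo,hi,box):
    x0,y0,x1,y1=box
    m=cv2.inRange(cv2.cvtColor(im,cv2.COLOR_BGR2HSV)[y0:y1,x0:x1],np.array(lo),np.array(hi))
    n,l,st,c=cv2.connectedComponentsWithStats(m)
    if n<2: return None
    i=1+np.argmax(st[1:,4]); return c[i]+[x0,y0],st[i]+[x0,y0,0,0,0]
def ray(p,T,uv):
    d=np.array([(uv[0]-p["cx"])/p["fx"],(uv[1]-p["cy"])/p["fy"],1]);R=T[:3,:3]
    return T[:3,3],R@d      # T cam->world
def plane(o,d,z): return o+d*(z-o[2])/d[2]
def tri(r1,r2):
    A=np.c_[r1[1],-r2[1]];k=np.linalg.lstsq(A,r2[0]-r1[0],rcond=None)[0]
    a=r1[0]+k[0]*r1[1];b=r2[0]+k[1]*r2[1];return (a+b)/2,np.linalg.norm(a-b)
def fixed(n):
    p=camera_params(n);return p,np.linalg.inv(np.array(p["world_to_cam"]))
E
python3 - <<'E'
from h import *
C={"green":((45,100,50),(85,255,255)),"yellow":((18,120,100),(34,255,255)),"blue":((100,150,80),(125,255,255)),"ridge":((0,0,0),(179,255,45))}
B={"top":{"green":(220,248,236,264),"yellow":(236,245,250,262),"blue":(264,240,292,258),"ridge":(225,185,262,202)},
"side":{"green":(214,194,230,210),"yellow":(220,203,236,220),"blue":(234,225,258,248),"ridge":(268,145,300,180)}}
R={}
for n in B:
    p,T=fixed(n);im=load(n+"0")
    for k in C:
        b=blob(im,*C[k],B[n][k])
        if b is None: print(n,k,None);continue
        R[n,k]=ray(p,T,b[0]);print(n,k,b[0].round(1),b[1],plane(*R[n,k],0.171 if k=="ridge" else 0.05).round(4))
for k in C:
    if ("top",k) in R and ("side",k) in R: print(k,tri(R["top",k],R["side",k]))
for n,bx in(("top",(200,140,300,270)),("side",(200,130,350,260))):
    im=load(n+"0")[bx[1]:bx[3],bx[0]:bx[2]];cv2.imwrite(f"pics/{n}c.png",cv2.resize(im,None,fx=4.5,fy=4.5,interpolation=2))
a=cv2.imread("pics/topc.png");b=cv2.imread("pics/sidec.png");b=cv2.resize(b,(400,347));a=cv2.resize(a,(400,520))
b=cv2.copyMakeBorder(b,0,173,0,0,0);cv2.imwrite("pics/both.png",np.hstack([a,b]))
E
```

```text
top green [227.  255.3] [223 253   9   6  40] [0.4238 0.1675 0.05  ]
top yellow [242.3 253.2] [239 251   8   6  43] [0.4313 0.1208 0.05  ]
top blue [276.2 248.7] [270 246  14   7  72] [0.4478 0.0174 0.05  ]
top ridge [243.4 195.1] [230 191  28  11 156] [0.5894 0.1133 0.171 ]
side green [220.9 201.2] [217 198   8   7  35] [0.4225 0.1658 0.05  ]
side yellow [228.1 210.8] [224 207   9   8  46] [0.4305 0.1205 0.05  ]
side blue [245.3 235.1] [240 229  12  13  78] [0.4467 0.0157 0.05  ]
side ridge [282.8 164.5] [275 154  17  21 147] [0.5908 0.113  0.171 ]
green (array([0.42337971, 0.16786569, 0.04797059]), np.float64(0.0009514368719737463))
yellow (array([0.43095086, 0.12088811, 0.04954371]), np.float64(0.0006516439168896924))
blue (array([0.44751334, 0.01745821, 0.0479759 ]), np.float64(0.0007783658139864008))
ridge (array([0.59016709, 0.11318904, 0.17083727]), np.float64(0.0014541082831799996))
```

View pics/both.png

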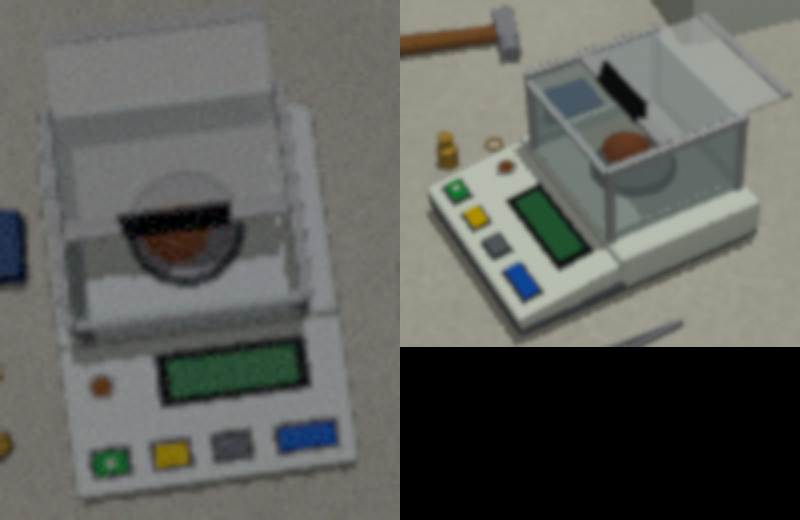

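Top and side agree to about 1 mm. The green–blue spacing is 152.3 mm (expected 152), balance yaw is about 9.1°, and the ridge lies on the balance centreline at z 0.171. Next I turn the tool to the balance's axes, shut the fingers and go above green.

```bash
python3 -m handwheel '[[[0,0,-7.85,0,0,0,0],[0,0,-7.85,0,0,0,0],[0,0,-7.8,0,0,0,0],[0,0,0,-0.0165,-0.0395,0,0],[0,0,0,-0.0165,-0.0395,0,0],[0,0,0,-0.0165,-0.0395,0,0],[0,0,0,-0.0165,-0.0395,0,0],[0,0,0,-0.0165,-0.0395,0,0],[0,0,0,-0.0165,-0.0395,0,0],[0,0,0,-0.0165,-0.0395,0,0],[0,0,0,-0.0165,-0.0395,0,0],[0,0,0,-0.0165,-0.0395,0,0],[0,0,0,-0.0165,-0.0395,0,0],[0,0,0,-0.0165,-0.0395,0,0],[0,0,0,-0.0165,-0.0395,0,0],[0,0,0,0,0,0.04,0],[0,0,0,0,0,0.04,0],[0,0,0,0,0,0,0],[0,0,0,0,0,0,0]]]' 40
cat > w.py <<'E'
from h import *
from scipy.spatial.transform import Rotation as Ro
import sys
O=np.array([.5604,.1085]);bx=np.array([.987,.158]);by=np.array([-.158,.987])
s=sense();R=Ro.from_quat(s["tool_rot"]).as_matrix();d=np.array(s["tcp_pos"])
print("t",round(s["t"],2),"tcp",d.round(4),"bal",((d[:2]-O)@bx).round(4),((d[:2]-O)@by).round(4),"F",np.round(s["force"],2),"gap",s["finger_gap"],"q",np.round(s["q"],2));print(R.round(3).tolist())
for k,xyz in dict(green=(-.126,.08,.05),yellow=(-.126,.033,.05),blue=(-.126,-.072,.05)).items():
    P=np.r_[O+bx*xyz[0]+by*xyz[1],xyz[2]];print(k,P.round(4),"tool shift",(R.T@(P-d)).round(4))
if len(sys.argv)>1: cv2.imwrite(f"pics/{sys.argv[2]}.png",snapshot(sys.argv[1])[:,:,::-1])
E
python3 w.py wrist w1; python3 -c "
from station import *;print(camera_params('wrist'))"
```

```text
t: 2.48
tcp_pos: [0.4262, 0.1695, 0.152]
tool_rot: [-0.08, 0.997, 0.0, 0.001]
force: [-0.5, 0.3, 0.5]
finger_gap: 0.002
gripper_force: 0.0
t 2.48 tcp [0.4262 0.1695 0.152 ] bal -0.1228 0.0814 F [-0.47  0.33  0.53] gap 0.0017924429910451652 q [ 0.13  0.44  1.92 -0.    0.78 -1.6 ]
[[-0.987, -0.16, 0.001], [-0.16, 0.987, 0.0], [-0.001, -0.0, -1.0]]
green [0.4234 0.1676 0.05  ] tool shift [ 0.0032 -0.0015  0.102 ]
yellow [0.4308 0.1212 0.05  ] tool shift [ 0.0032 -0.0485  0.102 ]
blue [0.4474 0.0175 0.05  ] tool shift [ 0.0035 -0.1534  0.102 ]
{'fx': 291.57662082045755, 'fy': 291.57662082045755, 'cx': 274.84578983097856, 'cy': 207.9236790207485, 'mount': array([[-5.55740352e-04, -9.55342786e-01, -2.95499328e-01,
         7.55539347e-02],
       [ 9.99999750e-01, -6.59961665e-04,  2.52959634e-04,
         2.97738370e-05],
       [-4.36681390e-04, -2.95499114e-01,  9.55342914e-01,
        -1.42522048e-01],
       [ 0.00000000e+00,  0.00000000e+00,  0.00000000e+00,
         1.00000000e+00]])}
```

View pics/w1.png

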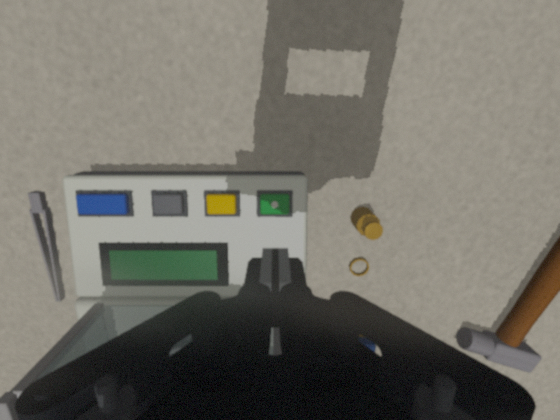

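The wrist view shows blue (102,204), grey (168,203), yellow (221,204) and green (275,203), with the fingertips near (275,265). I'll refine from here.

```bash
python3 - <<'E'
from h import *
from scipy.spatial.transform import Rotation as Ro
s=sense();W=np.eye(4);W[:3,:3]=Ro.from_quat(s["tool_rot"]).as_matrix();W[:3,3]=s["tcp_pos"]
p=camera_params("wrist");T=W@p["mount"];im=load("w1")
for k,lo,hi,bx in(("green",(45,100,40),(85,255,255),(255,190,295,218)),("yellow",(18,120,80),(34,255,255),(203,190,242,218)),("blue",(100,130,60),(125,255,255),(72,190,135,218))):
    b=blob(im,lo,hi,bx);print(k,b[0].round(1),b[1],plane(*ray(p,T,b[0]),.05).round(4))
E
```

```text
green [274.1 203.8] [260 194  29  20 485] [0.4235 0.1685 0.05  ]
yellow [220.7 203.8] [206 194  30  21 607] [0.4309 0.1224 0.05  ]
blue [101.8 203.7] [ 77 194  50  20 945] [0.4474 0.0196 0.05  ]
```

All three views agree within 2 mm. Moving down on green, with a hover first.

```bash
python3 -m handwheel '[[[0,0,0,0.003,-0.0013,0.03,0],[0,0,0,0,0,0.03,0],[0,0,0,0,0,0.02,0],[0,0,0,0,0,0.01,0],[0,0,0,0,0,0.004,0],[0,0,0,0,0,0,0],[0,0,0,0,0,0,0],[0,0,0,0,0,0,0]]]'; python3 w.py
python3 -m handwheel '[[[0,0,0,0,0,0.002,0],[0,0,0,0,0,0.002,0],[0,0,0,0,0,0.001,0],[0,0,0,0,0,0.001,0],[0,0,0,0,0,0,0],[0,0,0,0,0,0,0]]]'
```

```text
t: 3.52
tcp_pos: [0.4232, 0.1676, 0.0578]
tool_rot: [-0.08, 0.997, 0.0, 0.001]
force: [1.3, 0.3, 0.2]
finger_gap: 0.001
gripper_force: 0.0
t 3.52 tcp [0.4232 0.1676 0.0578] bal -0.1261 0.08 F [1.32 0.27 0.2 ] gap 0.0008698486871546668 q [ 0.13  0.63  1.99 -0.    0.52 -1.6 ]
[[-0.987, -0.16, 0.001], [-0.16, 0.987, 0.0], [-0.001, -0.0, -1.0]]
green [0.4234 0.1676 0.05  ] tool shift [-0.0002 -0.0001  0.0078]
yellow [0.4308 0.1212 0.05  ] tool shift [-0.0001 -0.047   0.0078]
blue [0.4474 0.0175 0.05  ] tool shift [ 1.00e-04 -1.52e-01  7.80e-03]
t: 4.28
tcp_pos: [0.4228, 0.1675, 0.0514]
tool_rot: [-0.08, 0.997, -0.0, -0.0]
force: [0.2, -0.3, 1.5]
finger_gap: 0.0
gripper_force: 0.5
```

```bash
python3 -m handwheel '[[[0,0,0,0,0,0.001,0],[0,0,0,0,0,0.001,0],[0,0,0,0,0,0,0]]]';python3 -m handwheel '[[[0,0,0,0,0,0.001,0],[0,0,0,0,0,0.001,0],[0,0,0,0,0,0,0]]]';python3 -m handwheel '[[[0,0,0,0,0,0.001,0],[0,0,0,0,0,0,0],[0,0,0,0,0,0,0]]]'
```

```text
t: 4.65
tcp_pos: [0.423, 0.1676, 0.0493]
tool_rot: [-0.08, 0.997, 0.0, 0.0]
force: [0.0, 0.3, 3.0]
finger_gap: 0.0
gripper_force: 1.1
t: 5.03
tcp_pos: [0.4233, 0.1676, 0.0474]
tool_rot: [-0.08, 0.997, 0.0, 0.0]
force: [0.5, 0.6, 3.1]
finger_gap: 0.006
gripper_force: 1.7
t: 5.4
tcp_pos: [0.4234, 0.1676, 0.047]
tool_rot: [-0.08, 0.997, 0.0, 0.001]
force: [-0.2, 0.5, 10.4]
finger_gap: -0.001
gripper_force: 5.0
```

Green bottomed out at z 0.047 with 10 N. I'll lift, shift 47 mm to yellow and press the same way.

```bash
python3 -m handwheel '[[[0,0,0,0,0,0,0],[0,0,0,0,0,-0.005,0],[0,0,0,0,0,-0.015,0],[0,0,0,0,-0.016,0,0],[0,0,0,0,-0.016,0,0],[0,0,0,0,-0.015,0,0],[0,0,0,0,0,0,0],[0,0,0,0,0,0,0]]]'; python3 w.py wrist w2
python3 -m handwheel '[[[0,0,0,0,0,0.01,0],[0,0,0,0,0,0.003,0],[0,0,0,0,0,0.001,0],[0,0,0,0,0,0.001,0],[0,0,0,0,0,0.001,0],[0,0,0,0,0,0.001,0],[0,0,0,0,0,0.001,0],[0,0,0,0,0,0.001,0],[0,0,0,0,0,0.001,0],[0,0,0,0,0,0,0],[0,0,0,0,0,0,0]]]'
```

```text
t: 6.4
tcp_pos: [0.4302, 0.1209, 0.0661]
tool_rot: [-0.08, 0.997, 0.0, -0.0]
force: [0.4, 0.5, -0.5]
finger_gap: -0.005
gripper_force: 0.0
t 6.4 tcp [0.4302 0.1209 0.0661] bal -0.1266 0.0328 F [ 0.39  0.46 -0.52] gap -0.004972625315768833 q [ 0.02  0.6   2.01  0.    0.53 -1.71]
[[-0.987, -0.159, -0.001], [-0.159, 0.987, 0.0], [0.001, 0.0, -1.0]]
green [0.4234 0.1676 0.05  ] tool shift [-0.0007  0.0472  0.0161]
yellow [0.4308 0.1212 0.05  ] tool shift [-0.0007  0.0002  0.0161]
blue [0.4474 0.0175 0.05  ] tool shift [-0.0006 -0.1048  0.0161]
t: 7.82
tcp_pos: [0.4308, 0.1213, 0.047]
tool_rot: [-0.08, 0.997, 0.0, 0.001]
force: [-0.8, 2.7, 9.9]
finger_gap: 0.001
gripper_force: 5.0
```

View pics/w2.png

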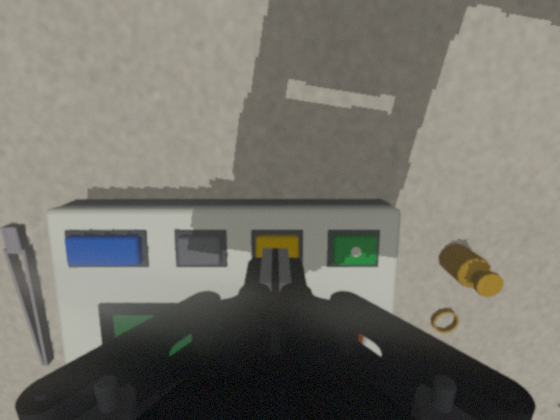

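Wrist view before pressing: the fingertips were on yellow at (275,255), and green was fully up at (355,250). Yellow then bottomed with 10 N. Next I lift and go above the sheet behind the ridge.

```bash
python3 -m handwheel '[[[0,0,0,0,0,0,0],[0,0,0,0,0,-0.005,0],[0,0,0,0,0,-0.025,0],[0,0,0,0,0,-0.035,0],[0,0,0,0,0,-0.035,0],[0,0,0,0,0,-0.035,0],[0,0,0,0,0,-0.035,0],[0,0,0,-0.03,-0.0055,0,0],[0,0,0,-0.03,-0.0055,0,0],[0,0,0,-0.03,-0.0055,0,0],[0,0,0,-0.035,-0.0055,0,0],[0,0,0,-0.035,-0.0055,0,0],[0,0,0,-0.035,-0.0055,0,0],[0,0,0,0,0,0,0],[0,0,0,0,0,0,0]]]'; python3 w.py wrist w3
```

```text
t: 9.7
tcp_pos: [0.6267, 0.1195, 0.2154]
tool_rot: [-0.08, 0.997, -0.0, -0.002]
force: [0.0, -0.1, -0.3]
finger_gap: -0.001
gripper_force: 0.0
t 9.7 tcp [0.6267 0.1195 0.2154] bal 0.0672 0.0003 F [ 0.01 -0.12 -0.35] gap -0.0013564787488863379 q [ 0.01  0.56  1.41 -0.    1.17 -1.72]
[[-0.987, -0.16, -0.003], [-0.16, 0.987, -0.0], [0.003, 0.0, -1.0]]
green [0.4234 0.1676 0.05  ] tool shift [0.1925 0.0799 0.166 ]
yellow [0.4308 0.1212 0.05  ] tool shift [0.1926 0.0329 0.166 ]
blue [0.4474 0.0175 0.05  ] tool shift [ 0.1928 -0.0721  0.166 ]
```

View pics/w3.png

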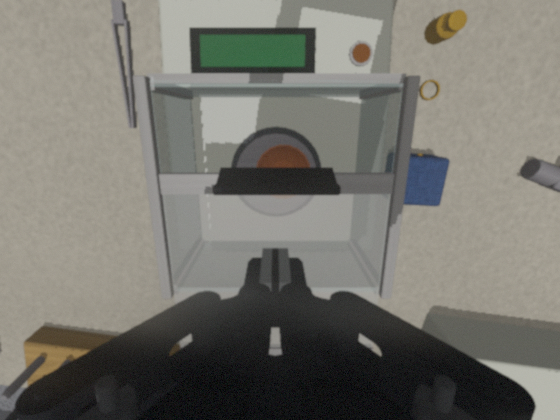

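The wrist view shows the ridge spanning columns 215–340 and rows 168–193, in front of the fingertips at (275,260). The sheet behind it is clear.

```bash
python3 - <<'E'
from h import *
from scipy.spatial.transform import Rotation as Ro
s=sense();W=np.eye(4);W[:3,:3]=Ro.from_quat(s["tool_rot"]).as_matrix();W[:3,3]=s["tcp_pos"]
p=camera_params("wrist");T=W@p["mount"]
O=np.array([.5604,.1085]);B=np.array([[.987,.158],[-.158,.987]])
for uv,z in(((277,193),.182),((277,193),.16),((277,169),.182),((277,169),.16),((215,193),.182),((340,193),.182)):
    print(uv,z,(B@(plane(*ray(p,T,uv),z)[:2]-O)).round(4))
E
```

```text
(277, 193) 0.182 [0.0361 0.0019]
(277, 193) 0.16 [0.0417 0.002 ]
(277, 169) 0.182 [0.0211 0.0018]
(277, 169) 0.16 [0.0248 0.002 ]
(215, 193) 0.182 [ 0.0362 -0.0367]
(340, 193) 0.182 [0.0361 0.0411]
```

The push face is at balance x 0.036 and its width measures 78 mm (80 given). I descend behind it to z 0.169, then approach gently.

```bash
python3 -m handwheel '[[[0,0,0,0,0.001,0.025,0],[0,0,0,0,0.001,0.015,0],[0,0,0,0,0,0.0065,0],[0,0,0,0,0,0,0],[0,0,0,0,0,0,0],[0,0,0,0.005,0,0,0],[0,0,0,0.005,0,0,0],[0,0,0,0.003,0,0,0],[0,0,0,0.003,0,0,0],[0,0,0,0.003,0,0,0],[0,0,0,0.003,0,0,0],[0,0,0,0.003,0,0,0],[0,0,0,0,0,0,0]]]'; python3 w.py | head -1
```

```text
t: 11.38
tcp_pos: [0.603, 0.1177, 0.1698]
tool_rot: [-0.08, 0.997, -0.0, -0.0]
force: [1.1, 0.9, -1.1]
finger_gap: -0.001
gripper_force: 0.3
t 11.38 tcp [0.603  0.1177 0.1698] bal 0.0435 0.0023 F [ 1.13  0.85 -1.14] gap -0.001145928715184494 q [ 0.01  0.59  1.52 -0.    1.04 -1.72]
```

```bash
python3 -m handwheel '[[[0,0,0,0.003,0,0,0],[0,0,0,0.004,0,0,0],[0,0,0,0.006,0,0,0],[0,0,0,0.006,0,0,0],[0,0,0,0.006,0,0,0],[0,0,0,0.006,0,0,0],[0,0,0,0.006,0,0,0],[0,0,0,0.006,0,0,0],[0,0,0,0.006,0,0,0],[0,0,0,0.006,0,0,0],[0,0,0,0.006,0,0,0],[0,0,0,0.003,0,0,0]]]'; python3 w.py | head -1; python3 -m handwheel '[[[0,0,0,0.002,0,0,0],[0,0,0,0.002,0,0,0],[0,0,0,0.002,0,0,0],[0,0,0,0,0,0,0]]]';
```

```text
t: 12.88
tcp_pos: [0.5493, 0.1086, 0.1707]
tool_rot: [-0.079, 0.997, 0.001, 0.011]
force: [20.4, 6.1, -16.4]
finger_gap: 0.004
gripper_force: 10.6
t 12.88 tcp [0.5493 0.1086 0.1707] bal -0.0109 0.0019 F [ 20.37   6.15 -16.4 ] gap 0.0035587620034392064 q [-0.01  0.51  1.67  0.    0.93 -1.74]
t: 13.38
tcp_pos: [0.5493, 0.1084, 0.1715]
tool_rot: [-0.078, 0.997, 0.001, 0.018]
force: [27.7, 7.4, -19.4]
finger_gap: 0.002
gripper_force: 13.8
```

The top stopped with the tip at balance x −0.011, so the push face is near −0.02. That fits a sheet whose front edge sits at the shield's front, so it is probably shut. I'll ease back and look to check.

```bash
python3 -m handwheel '[[[0,0,0,-0.005,0,0,0],[0,0,0,-0.008,0,0,0],[0,0,0,-0.015,0,0,0],[0,0,0,-0.015,0,0,0],[0,0,0,0,0,-0.03,0],[0,0,0,0,0,-0.03,0],[0,0,0,0,0,0,0],[0,0,0,0,0,0,0]]]'; python3 w.py wrist w4 | head -1
```

```text
t: 14.38
tcp_pos: [0.575, 0.1133, 0.2289]
tool_rot: [-0.08, 0.997, 0.0, -0.001]
force: [-0.2, 0.5, 0.5]
finger_gap: -0.002
gripper_force: 0.0
t 14.38 tcp [0.575  0.1133 0.2289] bal 0.0152 0.0024 F [-0.2   0.5   0.51] gap -0.002139316283493047 q [ 0.    0.48  1.53 -0.    1.13 -1.73]
```

View pics/w4.png

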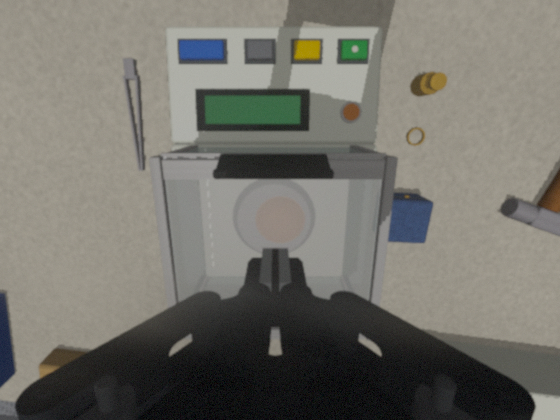

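```bash
python3 - <<'E'
from h import *
from scipy.spatial.transform import Rotation as Ro
s=sense();W=np.eye(4);W[:3,:3]=Ro.from_quat(s["tool_rot"]).as_matrix();W[:3,3]=s["tcp_pos"]
p=camera_params("wrist");T=W@p["mount"]
O=np.array([.5604,.1085]);B=np.array([[.987,.158],[-.158,.987]])
im=load("w4");print(im[145:185:1,275].mean(1).astype(int))
for uv,z in(((277,177),.182),((277,177),.16),((277,154),.182),((277,154),.16),((277,154),.162)):
    print(uv,z,(B@(plane(*ray(p,T,uv),z)[:2]-O)).round(4))
cv2.imwrite("pics/w4c.png",cv2.resize(im[135:190,150:400],None,fx=3.2,fy=3.2,interpolation=2))
E
```

```text
[109 109 102  94  93  94  91  84  74  50  33  26  30  33  39  34  33  39
  37  31  37  26  33  34  33  32  38  34  36  38  35  34  47  66 108 128
 133 133 135 137]
(277, 177) 0.182 [-0.0234  0.0039]
(277, 177) 0.16 [-0.0192  0.0041]
(277, 154) 0.182 [-0.0384  0.0039]
(277, 154) 0.16 [-0.0359  0.0041]
(277, 154) 0.162 [-0.0361  0.004 ]
```

View pics/w4c.png

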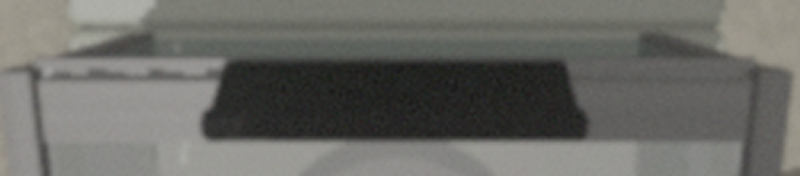

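The ridge foot and sheet edge lie along the shield's front rim (face at about −0.022, front edge at about −0.035), so the top is shut and the dish is still centred. Now the blue key.

```bash
python3 -m handwheel '[[[0,0,0,0.028,-0.015,0,0],[0,0,0,0.028,-0.015,0,0],[0,0,0,0.028,-0.015,0,0],[0,0,0,0.028,-0.015,0,0],[0,0,0,0.029,-0.0145,0,0],[0,0,0,0,0,0,0],[0,0,0,0,0,0.035,0],[0,0,0,0,0,0.04,0],[0,0,0,0,0,0.04,0],[0,0,0,0,0,0.035,0],[0,0,0,0,0,0.013,0],[0,0,0,0,0,0,0],[0,0,0,0,0,0,0],[0,0,0,0,0,0,0]]]'; python3 w.py
```

```text
t: 16.18
tcp_pos: [0.4501, 0.0172, 0.0679]
tool_rot: [-0.08, 0.997, -0.0, 0.001]
force: [0.4, 0.3, -0.1]
finger_gap: 0.001
gripper_force: 0.0
t 16.18 tcp [0.4501 0.0172 0.0679] bal -0.1233 -0.0727 F [ 0.39  0.26 -0.13] gap 0.0006993689921522956 q [-0.21  0.6   2.   -0.    0.54 -1.94]
[[-0.987, -0.16, 0.003], [-0.16, 0.987, -0.001], [-0.002, -0.001, -1.0]]
green [0.4234 0.1676 0.05  ] tool shift [0.0023 0.1527 0.0177]
yellow [0.4308 0.1212 0.05  ] tool shift [0.0024 0.1057 0.0178]
blue [0.4474 0.0175 0.05  ] tool shift [0.0026 0.0008 0.0179]
```

```bash
python3 -m handwheel '[[[0,0,0,0.0025,0.001,0.01,0],[0,0,0,0,0,0.004,0],[0,0,0,0,0,0.001,0],[0,0,0,0,0,0.001,0],[0,0,0,0,0,0.001,0],[0,0,0,0,0,0.001,0],[0,0,0,0,0,0.001,0],[0,0,0,0,0,0.001,0],[0,0,0,0,0,0.001,0],[0,0,0,0,0,0.001,0],[0,0,0,0,0,0,0],[0,0,0,0,0,0,0]]]'
```

```text
t: 17.68
tcp_pos: [0.4469, 0.018, 0.0465]
tool_rot: [-0.08, 0.997, -0.0, 0.001]
force: [-3.4, 1.9, 20.2]
finger_gap: -0.002
gripper_force: 10.7
```

Blue bottomed firmly at z 0.0465. I lift clear and check from above.

```bash
python3 -m handwheel '[[[0,0,0,0,0,-0.003,0],[0,0,0,0,0,-0.02,0],[0,0,0,0,0,-0.04,0],[0,0,0,0,0,-0.04,0],[0,0,0,0,0,-0.04,0],[0,0,0,0,0,-0.04,0],[0,0,0,0,0,0,0],[0,0,0,0,0,0,0]]]'; python3 w.py wrist w5 | head -1
```

```text
t: 18.68
tcp_pos: [0.4459, 0.0179, 0.2271]
tool_rot: [-0.08, 0.997, 0.0, -0.001]
force: [-0.3, -0.3, -0.1]
finger_gap: 0.002
gripper_force: 0.0
t 18.68 tcp [0.4459 0.0179 0.2271] bal -0.1273 -0.0713 F [-0.31 -0.25 -0.08] gap 0.002376725964720429 q [-0.21  0.29  1.87 -0.    0.98 -1.94]
```

View pics/w5.png

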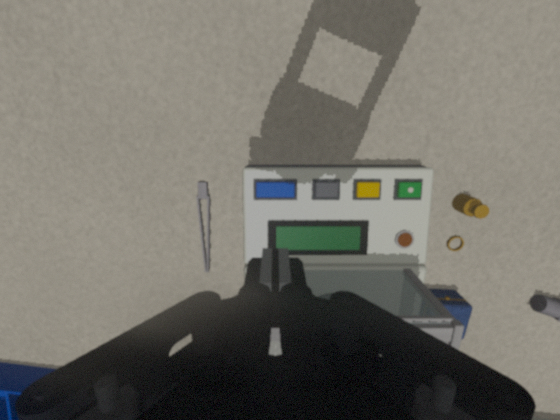

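All four keys are up (blue 275,189; grey 326,189; yellow 368,189; green 408,189), the neighbouring objects are undisturbed, and the robot touches nothing.

```bash
python3 -c "
from station import *;print(sign_off())"
```

```text
the job is handed in; nothing more can be done
None
```

I pressed green, then yellow, pushed the top gently shut against its front stop, then pressed blue, and handed the job in at about 19 s; all keys came back up and nothing else visibly moved.

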